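# Blow off the parts box and hold its lid half open

### The arm

A 7-joint arm with a two-finger parallel gripper is mounted at the origin on a cart in front of the work surface, level with it; the furniture and walls round the work are solid. World frame = base frame: x ahead of the robot, y to its left, z up, the work surface at z = 0. Lengths are in m, angles in rad, forces in N, time in s.
With the tool pointing down it reaches from about 0.4 to 0.85 m from the base axis. Payload 4.5 kg.
Tool frame: the origin (TCP) lies midway between the tips of the shut fingers; the grasp point (between the pads) lies 19 mm behind it; z points along the fingers, y is the direction in which the jaws open and shut (so a half turn about z gives the same grasp; the last joint's range is limited). The gripper opens to 85 mm and grips with 20 to 120 N. Pads are 22 mm wide; open, the fingers measure 114 mm over their backs; the gripper's body (76 mm by 85 mm) begins 54 mm behind the grasp point. The pads swing forward as they close: fully open they stand 13 mm farther back than shut.
Start: joints at [-1.29, 0.689, -0.195, 1.565, 0.157, 0.902, -0.215], TCP at [0.153, 0.606, 0.231] pointing down, gripper open.
Joint ranges: [-3.01, 3.01], [-0.46, 2.08], [-1.47, 1.51], [0.13, 2.56], [-1, 4.14], [0.04, 2.09], [-2.66, 2.66]. Speed limits (rad/s): [2.57, 2.57, 3.14, 3.14, 3.14, 3.14, 3.14].

### API

Orientations are given as a 3x3 rotation matrix whose columns are the frame's x, y, z axes.
In Python, from rig import * gives the robot as it stands. Calls block until the motion is done:
- goto(position, orientation): joint-space move of the TCP to a pose.
- servo_line(position, v=0.15, orientation=None, force_limit=None): straight line of the TCP; orientation=None keeps the orientation; v is the mean speed in m/s. With force_limit (N) it stops when the force on the tool has changed by that much, and returns True; else False.
- set_joints(angles): joint-space move.
- set_gripper(opening, force=None): opening from 0.0 (shut) to 1.0 (fully open); force is the grip in N (None keeps the last); returns when the fingers have stopped.
- hold(seconds).
- ik(position, orientation): joint angles nearest the present ones, or None.
- state(): the state.
- read_camera(name): name is "side" or "top" or "wrist"; returns a dict with "frame" (384x512x3 uint8, blue, green, red), "z_map" (384x512 float32, m along the optical axis (not along the pixel's ray), 0 where there is no reading), "fx", "fy", "cx", "cy" (pixels), "dist_coeffs" ([k1, k2, p1, p2, k3] as OpenCV has them; the pictures are not rectified), "R" (3x3) and "t" (3): a world point X has camera coordinates R X + t; the wrist camera has in their place "hand_eye" (4x4, takes a point from camera to tool coordinates, whose origin is the TCP and whose axes are the flange's). Camera axes: x right, y down, z forward; pixel columns grow to the right and rows downward; lengths in m; the calibration is good to about 2 mm. A picture is of the moment at which its call begins: read the wrist's pose just before it.
A pose or a line that the arm cannot do raises Unreachable and nothing moves.
- close_job(): hands the job in, once; it reports no verdict.
The state is a dict: "time": time; "q": joint angles; "dq": joint speeds; "joint_efforts": joint torques, N m; "tcp_pos": TCP position; "ee_rot": TCP orientation; "contact_force": force on the tool from outside, world axes, zero at the start; "moment": the same for the moment, N m; "gripper_width": opening from 0.0 (shut) to 1.0 (fully open).
Only numpy, scipy, OpenCV 4.12 (cv2) and the standard library are available. Lean on these libraries where they do the work, as an engineer would, in place of code of your own. Each camera call takes 0.05 s, during which the arm holds its last target.

### The job

Get the grey parts box ready for inspection: while its lid is still shut, blow the dust off with the air gun on the stand beside it, squeezing the gun's trigger fully in and letting it spring back out. Then lift the box's self-closing lid to 45 degrees and hold it there, still, with the gripper; the program finishes while holding the lid open, without letting go. Leave the small things on the bench where they are.

Things in the scene. Friction and masses are not known exactly. Their poses are not given: they have to be found in the camera images.
- parts_box: grey painted sheet-steel parts box, 108 x 244 x 185 mm with its lid and steel wire handle, bolted to the bench. Origin under its middle, on the bench top; z up, x from the front (the side with the hasp, towards the robot) to the back, y along its length. The lid is a cap 30 mm deep whose seam lies 119 mm and whose flat top lies 151 mm above the bench.
- lid_handle (a point): middle of the straight bar of the wire handle on the lid's top: a round bar 9 mm thick, 104 mm long, along the box's y axis, 180 mm above the bench with the lid shut, with 24 mm of free space between bar and lid top. The point and its axes turn with the lid; lid shut, its axes are those of parts_box.
- lid_hinge (a point): middle of the lid's hinge line at the top back edge of the box (54 mm behind the box's origin, 119 mm up). The hinge line runs along the box's y axis. The handle bar is 46.5 mm in front of and 61.5 mm above it with the lid shut, so opening moves the bar up and back on an arc of 77 mm radius.
- parts_box_lid (a joint): opening angle of the lid in rad: 0 shut, 0.785 is 45 degrees, 1.31 the stop. Opening turns the lid about the box's +y axis (front edge up). Weight and a hinge spring pull it shut from every angle with a few newtons at the handle; it does not stay open by itself.
- blow_gun: air blow gun lying level on a bolted-down stand left of the parts box, its axis 120 mm above the bench. Origin under the stand's middle on the bench; z up, the nozzle points along its -y (to the parts box), its black plastic grip points along its -x (to the robot). The grip is a straight bar 26 mm wide (y) and 24 mm high (z), from x = -114 to -9 mm, y = +18 to +44 mm, z = 108 to 132 mm, free above and below.
- gun_squeeze (a point): point 72 mm along the grip at its height (120 mm above the bench), half-way across grip and fully pressed trigger; same axes as blow_gun. Along y the back of the grip lies 20.5 mm on the + side of it, the front of the trigger 20.5 mm on the - side when fully pressed and about 33 mm on the - side when at rest. Jaws that straddle grip and trigger from above with their closing line along y and their middle here press the trigger home when they close to 41 mm.
- gun_trigger (a joint): angle of the steel trigger lever in rad, 0 at rest, 0.24 fully pressed at its stop (then parallel to the grip, 6 mm short of it). The lever is 78 mm long, 9 mm thick and 20 mm high, in front (-y) of the grip, hinged at its end by the gun's body; it swings towards the grip (+y). A spring returns it; pressing it home takes about 9 N at gun_squeeze.
- brown_jar: loose brown jar with a lid, 55 mm across, 87 mm tall, in front of the parts box; bystander. Origin under its middle.
- padlock: loose padlock lying flat, 65 x 36 x 18 mm; bystander. Origin under its middle.
- reducer_bush: loose brass threaded bush, 30 x 34 x 24 mm; bystander. Origin under its middle.
- pipe_nipple: loose grey pipe nipple lying, 21 x 71 x 21 mm; bystander. Origin under its middle.
- ball_valve: loose brass ball valve with a lever, 33 x 120 x 57 mm, right of the parts box; bystander. Origin under its middle.
- ptfe_tape: loose small white tape reel lying flat, 52 mm across, 12 mm high, at the left; bystander. Origin under its middle.

How it is judged:
On the way, in this order (a step that is already met when the one before it is completed fails the run):
1. the blow gun's trigger is squeezed home (at least 0.19 of its 0.24 rad) while the lid is shut (value of joint gun_trigger above 0.19 rad and value of joint parts_box_lid below 0.06 rad), for 0.1 s.
2. the trigger is let go and has sprung back while the lid is still shut (value of joint gun_trigger below 0.04 rad and value of joint parts_box_lid below 0.06 rad), for 0.1 s.
At the end, for the whole second after the job is handed in: The lid is held by the fingers (more than 0.5 N on it), at rest, at 45 degrees within 6.5 degrees (0.67 to 0.90 rad), with the trigger back out (under 0.04 rad); the program ends holding. No loose thing touches the lid (value of joint parts_box_lid between 0.67 and 0.9 rad and velocity of joint parts_box_lid between -0.1 and 0.1 rad/s and contact force between the fingers and parts_box_lid above 0.5 N and value of joint gun_trigger below 0.04 rad and contact force between parts_box_lid and brown_jar below 0.2 N and contact force between parts_box_lid and padlock below 0.2 N and contact force between parts_box_lid and reducer_bush below 0.2 N and contact force between parts_box_lid and pipe_nipple below 0.2 N and contact force between parts_box_lid and ball_valve below 0.2 N and contact force between parts_box_lid and ptfe_tape below 0.2 N); the arm keeps its last pose, push and grip.
It fails at once if a small thing on the bench is shifted more than 30 mm, or the jar is tipped over (distance of any of brown_jar, padlock, reducer_bush, pipe_nipple, ball_valve, ptfe_tape from where it was at the start of the episode above 0.03 m or angle between brown_jar's own z axis and vertical above 0.5 rad).
It also fails if it takes over 54 s, if anything falls off the work surface, if the arm or the gripper's body presses on something with over 40 N, if the wrist force passes 120 N, or if a joint passes its speed limit or range.

## Working session

There is one attempt and no reset: what is moved stays moved. The work goes in short steps, each a Python script; the robot and the scene stay as the last script left them, time stands still between calls to the robot, and variables do not carry over. Pictures are saved under pics/ and viewed, and the job is handed in when it is done.

```bash
mkdir -p pics; ls
cat > h.py <<'E'
from rig import *
import numpy as np, cv2
def cap(name):
    s=state(); c=read_camera(name)
    return s,c
def world(s,c,u,v,z=None):
    K=np.array([[c['fx'],0,c['cx']],[0,c['fy'],c['cy']],[0,0,1]])
    uv=np.array(np.stack([np.ravel(u),np.ravel(v)],1),float)
    n=cv2.undistortPoints(uv[:,None],K,np.array(c['dist_coeffs']))[:,0]
    d=c['z_map'][np.ravel(v).astype(int),np.ravel(u).astype(int)] if z is None else z
    P=np.c_[n,np.ones(len(n))]*np.reshape(d,(-1,1))
    if 'R' in c: return (P-np.array(c['t']))@np.array(c['R'])
    H=np.array(c['hand_eye']); P=P@H[:3,:3].T+H[:3,3]
    return P@np.array(s['ee_rot']).T+np.array(s['tcp_pos'])
def cloud(s,c):
    v,u=np.mgrid[0:384,0:512]
    W=world(s,c,u,v).reshape(384,512,3); W[c['z_map']==0]=np.nan
    return W
E
python3 - <<'E'
from h import *
for n in ['side','top','wrist']:
    s,c=cap(n); cv2.imwrite(f'pics/{n}0.png',c['frame']); np.save(f'{n}0.npy',cloud(s,c))
    print(n,c.get('R'),c.get('t'),c.get('hand_eye'))
print(s)
E
```

```text
pics
side [[ 0.98087483 -0.19378119  0.01825996]
 [-0.09701281 -0.56806494 -0.81724582]
 [ 0.16873971  0.7998444  -0.57599986]] [-0.46835683  0.19864936  1.22227414] None
top [[ 0.01495681 -0.99982116  0.0115735 ]
 [-0.98102988 -0.01691115 -0.19311755]
 [ 0.19327873 -0.00846552 -0.98110737]] [0.04092645 0.51394855 1.38491469] None
wrist None None [[-1.43547719e-04 -9.52104192e-01 -3.05773751e-01  7.80371123e-02]
 [ 9.99999747e-01  7.62461685e-05 -7.06868981e-04 -4.14572973e-04]
 [ 6.96326997e-04 -3.05773775e-01  9.52103941e-01 -1.42653535e-01]
 [ 0.00000000e+00  0.00000000e+00  0.00000000e+00  1.00000000e+00]]
{'time': 0.1, 'q': array([-1.29022767,  0.68990326, -0.19455705,  1.56622793,  0.15727802,
        0.90250461, -0.21510839]), 'dq': array([-0.00054743, -0.00292084,  0.00020896, -0.00114949,  0.00182416,
       -0.00026281,  0.00022693]), 'joint_efforts': array([-4.27775798e-03, -5.40598190e+01, -1.27196275e+00, -1.58984953e+01,
        9.30669863e-03,  4.38429852e-03,  3.40754957e-05]), 'tcp_pos': array([0.15254642, 0.60550065, 0.23056644]), 'ee_rot': array([[-9.69726687e-01,  2.44192642e-01, -3.25338466e-04],
       [ 2.44192846e-01,  9.69725336e-01, -1.62045754e-03],
       [-8.02148553e-05, -1.65084625e-03, -9.99998634e-01]]), 'contact_force': array([-0.23251156, -0.11292948, -0.71916322]), 'moment': array([ 0.03756686, -0.00271321,  0.01133877]), 'gripper_width': 0.9964976125016655}
```

View pics/top0.png

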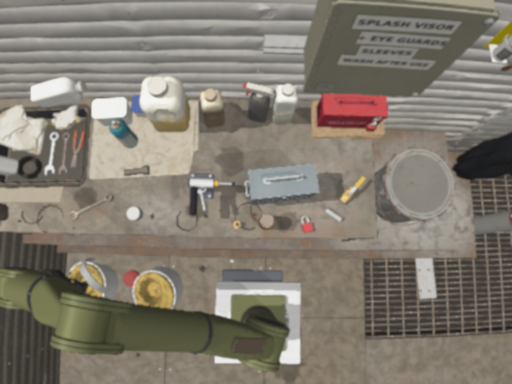

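View pics/side0.png

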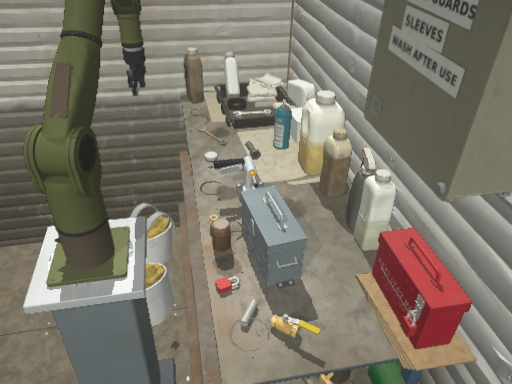

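View pics/wrist0.png

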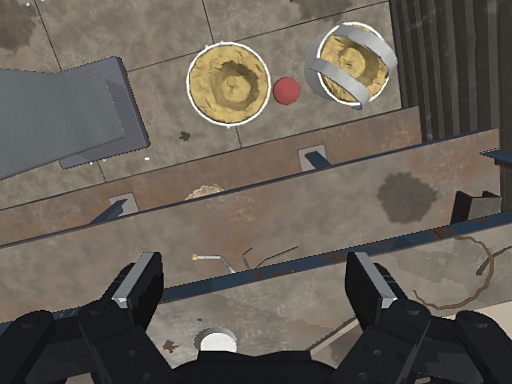

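The top view shows the grey box at about (283,183), its handle along (268–303,178). The gun is left of it at (200,185): black grip at (193,200), trigger at (205,200). The jar is at (266,222), the padlock at (306,224).

Run:
```python
import numpy as np, cv2
T=np.load('top0.npy'); im=cv2.imread('pics/top0.png')
S=np.load('side0.npy'); ims=cv2.imread('pics/side0.png')
def rect(P,n):
    r=cv2.minAreaRect(P[:,:2].astype(np.float32)); print(n,len(P),np.round(r[0],4),np.round(r[1],4),round(r[2],2), 'mean',np.round(P.mean(0),4))
for nm,W in (('top',T),('side',S)):
    x,y,z=W[...,0],W[...,1],W[...,2]
    roi=(x>.45)&(x<.75)&(y>-.2)&(y<.4)
    bench=roi&(abs(z)<.02); print(nm,'bench z',np.nanmedian(z[bench]))
    lid=(x>.5)&(x<.75)&(y>-.2)&(y<.13)&(abs(z-.151)<.008); rect(W[lid],'lid')
    bar=(x>.5)&(x<.75)&(y>-.2)&(y<.13)&(abs(z-.182)<.012); rect(W[bar],'bar')
    gun=(x>.4)&(x<.75)&(y>.13)&(y<.4)&(z>.09)&(z<.16); rect(W[gun],'gun')
    print(np.round(np.nanmax(z[(x>.4)&(x<.75)&(y>.13)&(y<.4)]),3))
cv2.imwrite('pics/topz.png',cv2.resize(im[140:260,150:350],None,fx=4,fy=4,interpolation=cv2.INTER_CUBIC))
# rectified top-down height map
W=np.concatenate([T.reshape(-1,3)]);
```

```text
top bench z 0.0019036662989572782
lid 1036 [ 0.5312 -0.0772] [0.0709 0.2455] 3.01 mean [ 0.532  -0.0867  0.1521]
bar 94 [ 0.515  -0.0783] [0.0096 0.1237] 6.59 mean [ 0.5146 -0.0782  0.1843]
gun 780 [0.5889 0.2527] [0.3859 0.1519] 23.83 mean [0.5601 0.2596 0.1312]
0.264
side bench z -0.0005783666401319899
lid 1153 [ 0.5354 -0.0775] [0.0744 0.2447] 1.2 mean [ 0.533  -0.1045  0.1501]
bar 108 [ 0.5157 -0.0828] [0.0097 0.1209] 6.93 mean [ 0.5157 -0.0912  0.1818]
gun 807 [0.5893 0.2515] [0.3902 0.1457] 25.12 mean [0.5576 0.251  0.126 ]
0.258
```

View pics/topz.png

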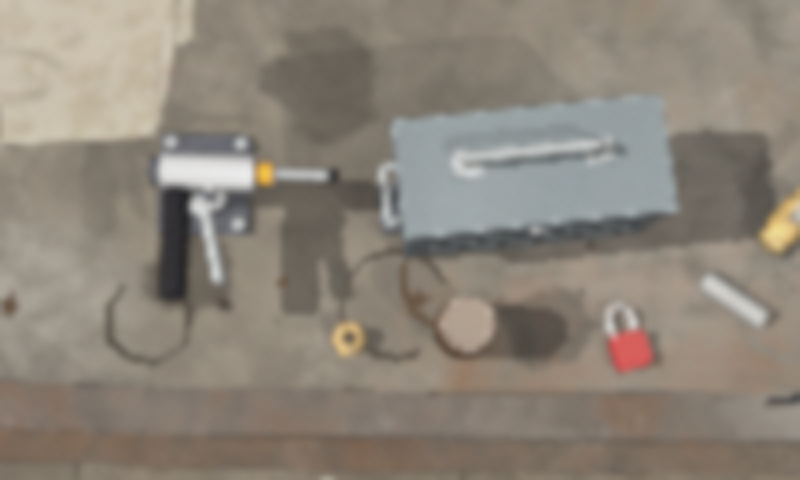

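Run:
```python
from h import *
R=np.array([[-1,0,0],[0,1,0],[0,0,-1.]])
T=np.load('top0.npy'); print(T[200,193],T[213,193],T[205,204])
servo_line([0.2,0.6,0.36],v=.3)
goto([0.42,0.25,0.36],R)
s,c=cap('wrist'); cv2.imwrite('pics/w1.png',c['frame']); np.save('w1.npy',cloud(s,c)); print(s['time'],s['tcp_pos'])
```

```text
[0.43710291 0.23977323 0.13217447] [0.39047255 0.23775392 0.13315474] [0.42041864 0.20030726 0.12812832]
2.2833 [0.41947907 0.25138606 0.35981492]
```

View pics/w1.png

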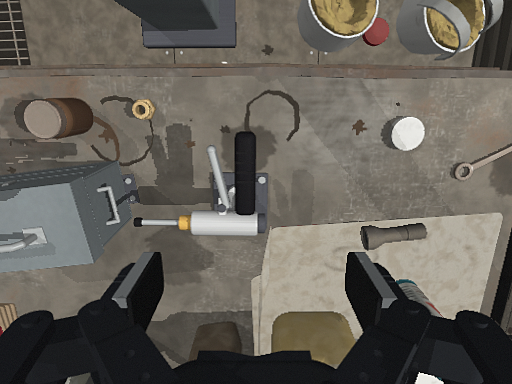

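The wrist view shows the grip from (245,133) to (245,212), the trigger from (211,148) to (225,208), and the body tube at (192–268,222) with its nozzle to the left at (133,222). Next I fit the poses.

Run:
```python
import numpy as np, cv2
W=np.load('w1.npy'); im=cv2.imread('pics/w1.png').astype(int)
T=np.load('top0.npy'); imt=cv2.imread('pics/top0.png').astype(int)
S=np.load('side0.npy'); ims=cv2.imread('pics/side0.png').astype(int)
for n,w,i in (('w',W,im),('top',T,imt),('side',S,ims)):
    x,y,z=w[...,0],w[...,1],w[...,2]
    b=(x>.37)&(x<.49)&(y>.2)&(y<.27)&(z>.11)&(z<.15)
    g=b&(i.max(2)<75)
    t=(x>.38)&(x<.475)&(y>.16)&(y<.225)&(z>.11)&(z<.15)&(i.min(2)>90)
    tube=(x>.475)&(x<.53)&(y>.1)&(y<.3)&(z>.1)&(z<.16)&(i.min(2)>100)
    for m,k in ((g,'grip'),(t,'trig'),(tube,'tube')):
        P=w[m]
        if len(P)<8: print(n,k,len(P)); continue
        r=cv2.minAreaRect(P[:,:2].astype(np.float32)); l=cv2.fitLine(P[:,:2].astype(np.float32),cv2.DIST_HUBER,0,.01,.01).ravel()
        print(n,k,len(P),np.round(r[0],4),np.round(r[1],4),round(r[2],2),'zmed',np.round(np.median(P[:,2]),4),'dir',np.round(np.degrees(np.arctan2(l[1],l[0])),2),'x',np.round(np.percentile(P[:,0],[1,99]),4),'y',np.round(np.percentile(P[:,1],[1,99]),4))
```

```text
w grip 1743 [0.4374 0.2271] [0.0498 0.1042] 88.92 zmed 0.1314 dir -1.22 x [0.386  0.4873] y [0.2248 0.2521]
w trig 556 [0.439  0.2046] [0.0763 0.0128] 12.56 zmed 0.1292 dir 12.48 x [0.4024 0.4744] y [0.195  0.2181]
w tube 1768 [0.4968 0.1795] [0.1512 0.0435] 89.97 zmed 0.1334 dir -89.93 x [0.4834 0.5177] y [0.109  0.2549]
top grip 174 [0.4354 0.2386] [0.0224 0.0972] 89.4 zmed 0.1325 dir 0.4 x [0.3869 0.4818] y [0.2273 0.2495]
top trig 63 [0.4393 0.2046] [0.0747 0.0141] 13.17 zmed 0.1302 dir 11.56 x [0.4025 0.4741] y [0.1964 0.2176]
top tube 274 [0.496  0.1858] [0.1592 0.0409] 87.51 zmed 0.1332 dir 89.43 x [0.4779 0.518 ] y [0.1096 0.2641]
side grip 167 [0.4367 0.2351] [0.03   0.0989] 86.85 zmed 0.129 dir 2.64 x [0.3873 0.4851] y [0.2224 0.2485]
side trig 130 [0.4372 0.2087] [0.0747 0.0322] 8.11 zmed 0.123 dir 12.2 x [0.4026 0.4743] y [0.1912 0.2194]
side tube 203 [0.4977 0.1867] [0.1564 0.0417] 89.67 zmed 0.1305 dir -88.43 x [0.477  0.5182] y [0.1121 0.255 ]
```

Run:
```python
from h import *
R=np.array([[-1,0,0],[0,1,0],[0,0,-1.]])
X,Y=.418,.2305
set_gripper(1.0,40)
servo_line([X,Y,.20],v=.2,orientation=R)
print(servo_line([X,Y,.099],v=.1,force_limit=8)); s=state(); print(s['tcp_pos'],s['contact_force'],s['gripper_width'])
s,c=cap('wrist'); cv2.imwrite('pics/w2.png',c['frame']);s,c=cap('top'); cv2.imwrite('pics/t2.png',cv2.resize(c['frame'][140:260,150:300],None,fx=5,fy=5)); print(s['time'])
```

```text
False
[0.41832966 0.23074355 0.09946956] [ 0.0275677  -0.88701544 -0.14705198] 0.9992207363537485
4.7167
```

View pics/w2.png

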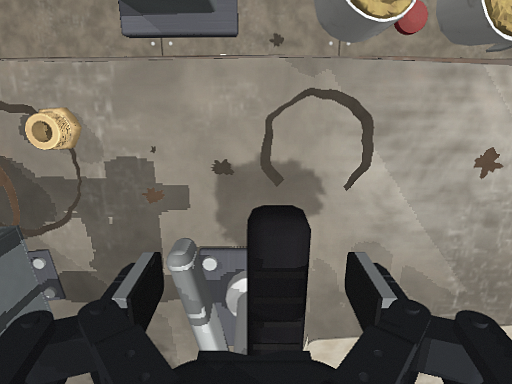

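The jaws straddle the trigger (190,290) and the grip (278,280), with clearance to the pads at (148,280) and (365,280). I'll squeeze now.

Run:
```python
from h import *
set_gripper(0.40,40); s=state(); print(s['time'],s['gripper_width'],s['contact_force'],s['tcp_pos'])
hold(.3); s,c=cap('wrist'); cv2.imwrite('pics/w3.png',c['frame']); print(s['gripper_width'],s['contact_force'])
```

```text
5.25 0.4626844947161856 [-2.40695366  3.78194848  9.50290502] [0.41820648 0.23355366 0.10004445]
0.4674841801772521 [-2.72387868  2.79045954  9.40045529]
```

View pics/w3.png

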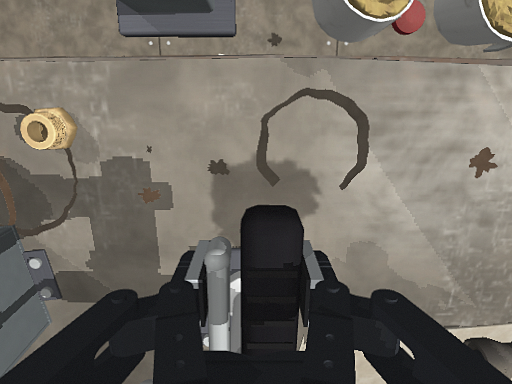

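The width is 0.467, about 40 mm, and the trigger at (218,290) is now parallel to the grip at (272,280), so it is home. Now I'll release it and look.

Run:
```python
from h import *
set_gripper(1.0,40); hold(.4); s=state(); print(s['time'],s['gripper_width'],s['contact_force'])
s,c=cap('wrist'); cv2.imwrite('pics/w4.png',c['frame'])
servo_line([.416,.2305,.33],v=.25)
R=np.array([[-1,0,0],[0,1,0],[0,0,-1.]])
th=np.radians(6.7); bx=np.array([np.cos(th),np.sin(th),0]); by=np.array([-np.sin(th),np.cos(th),0]); z=np.array([0,0,1.])
goto([.46,-.06,.40],R)
s,c=cap('wrist'); cv2.imwrite('pics/w5.png',c['frame']); np.save('w5.npy',cloud(s,c)); print(s['time'],s['tcp_pos'])
T=np.load('top0.npy'); P=T[0:95,305:495].reshape(-1,3); print('cab',np.nanpercentile(P,[2,50,98],axis=0))
P=T[75:130,200:300].reshape(-1,3);P=P[P[:,2]>.06];print('bottles',P.min(0),P.max(0))
for sg in (1,-1):
  for a in range(0,50,5):
    t=np.radians(a); bar=np.array([-.0465*np.cos(t)+.0615*np.sin(t), .0465*np.sin(t)+.0615*np.cos(t)])
    hinge=np.array([.5155,-.078,0])+.0465*bx
    p=hinge+bar[0]*bx+(0.119+bar[1])*z
    for f in (0,.5,1):
        tt=t*f; zt=-(np.sin(tt)*bx+np.cos(tt)*z); xt=sg*by; yt=np.cross(zt,xt)
        q=ik(p+.015*zt,np.c_[xt,yt,zt]); 
        if a%15==0: print(sg,a,f,None if q is None else np.round(q,2))
```

```text
6.5167 1.0005112452478122 [-1.39831997 -0.52470607 -0.30642681]
8.8 [ 0.45996002 -0.05838337  0.39938977]
cab [[ 0.70889428 -0.84523725  0.12744666]
 [ 0.71286079 -0.29409349  0.67529602]
 [ 0.90708856 -0.1085589   0.84748107]]
bottles [ 0.75517519 -0.15494117  0.06010713] [0.90968631 0.24113514 0.26189851]
1 0 0 [-0.01  0.66  0.12  1.95 -0.14  0.54  0.32]
1 0 0.5 [-0.01  0.66  0.12  1.95 -0.14  0.54  0.32]
1 0 1 [-0.01  0.66  0.12  1.95 -0.14  0.54  0.32]
1 15 0 [-0.02  0.66  0.13  1.9  -0.14  0.6   0.31]
1 15 0.5 [-0.04  0.71  0.14  1.78 -0.09  0.79  0.26]
1 15 1 [-0.05  0.77  0.15  1.66 -0.07  0.98  0.23]
1 30 0 [-0.03  0.67  0.13  1.84 -0.14  0.64  0.3 ]
1 30 0.5 [-0.06  0.78  0.16  1.6  -0.07  1.03  0.23]
1 30 1 [-0.07  0.92  0.18  1.36 -0.05  1.39  0.21]
1 45 0 [-0.04  0.69  0.14  1.78 -0.14  0.68  0.3 ]
1 45 0.5 [-0.07  0.88  0.17  1.41 -0.06  1.26  0.22]
1 45 1 [-0.08  1.11  0.21  1.03 -0.04  1.79  0.22]
-1 0 0 [ 0.65  0.86 -1.05  1.92  0.93  0.95  2.4 ]
-1 0 0.5 [ 0.65  0.86 -1.05  1.92  0.93  0.95  2.4 ]
-1 0 1 [ 0.65  0.86 -1.05  1.92  0.93  0.95  2.4 ]
-1 15 0 [ 0.63  0.86 -1.05  1.86  0.9   0.99  2.44]
-1 15 0.5 [ 0.59  0.9  -1.04  1.74  0.81  1.16  2.52]
-1 15 1 [ 0.55  0.96 -1.04  1.63  0.75  1.33  2.57]
-1 30 0 [ 0.61  0.87 -1.04  1.8   0.88  1.02  2.47]
-1 30 0.5 [ 0.53  0.97 -1.04  1.56  0.75  1.37  2.59]
-1 30 1 [ 0.5   1.19 -1.26  1.32  0.82  1.82  2.53]
-1 45 0 [ 0.59  0.89 -1.04  1.74  0.88  1.06  2.49]
-1 45 0.5 [ 0.52  1.15 -1.26  1.37  0.86  1.7   2.53]
-1 45 1 [-0.35  1.4   1.3   1.05 -0.71  1.98 -2.29]
```

View pics/w4.png

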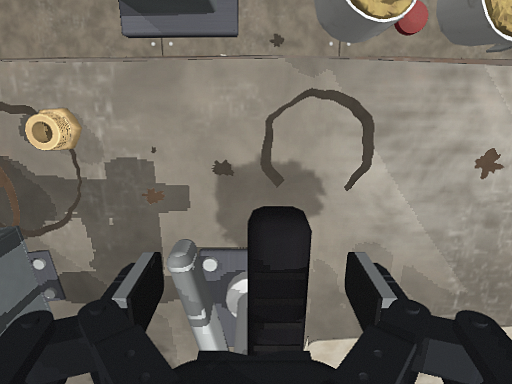

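View pics/w5.png

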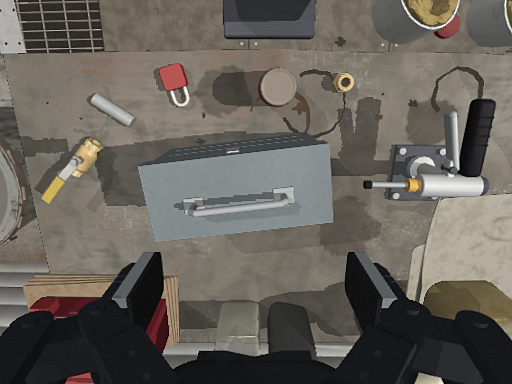

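Trigger is back at (190,290), as before the squeeze. In the box view the handle bar runs from (190,211) to (290,201). Next: fit the bar and check the clearance to the cabinet.

Run:
```python
import numpy as np, cv2
W=np.load('w5.npy'); S=np.load('side0.npy')
x,y,z=W[...,0],W[...,1],W[...,2]
def rect(P,n):
    r=cv2.minAreaRect(P[:,:2].astype(np.float32)); l=cv2.fitLine(P[:,:2].astype(np.float32),cv2.DIST_HUBER,0,.01,.01).ravel()
    print(n,len(P),np.round(r[0],4),np.round(r[1],4),round(r[2],2),np.degrees(np.arctan2(l[1],l[0])),np.median(P[:,2]),np.percentile(P[:,2],98))
b=(x>.49)&(x<.55)&(y>-.2)&(y<.06)&(z>.172)&(z<.195); rect(W[b],'bar')
l=(x>.4)&(x<.65)&(y>-.25)&(y<.08)&(z>.143)&(z<.16); rect(W[l],'lid')
x,y,z=S[...,0],S[...,1],S[...,2]
m=(x>.5)&(x<.85)&(y>-.9)&(y<0)&(z>.35); P=S[m]; print(np.percentile(P,[0.5,5,50,95],axis=0))
```

```text
bar 750 [ 0.5158 -0.0791] [0.0092 0.1257] 6.84 -82.76023 0.18374939728686385 0.18592060022579682
lid 13955 [ 0.5087 -0.0802] [0.1078 0.244 ] 7.08 -83.09014 0.15083474045964415 0.15282633726105796
[[ 0.70843526 -0.45671391  0.44095222]
 [ 0.70995164 -0.45449482  0.4580514 ]
 [ 0.71256773 -0.38362911  0.59755225]
 [ 0.78111114 -0.15344884  0.72862728]]
```

```bash
cat >> h.py <<'E'
th=np.radians(7.0); bx=np.array([np.cos(th),np.sin(th),0]); by=np.array([-np.sin(th),np.cos(th),0]); ez=np.array([0,0,1.])
def pose(a,f=.25,off=.015,depth=.015,d=np.zeros(3)):
    t=np.radians(a); b=np.array([-.0465*np.cos(t)+.0615*np.sin(t), .0465*np.sin(t)+.0615*np.cos(t)])
    p=np.array([.5159,-.079,0])+.0465*bx+b[0]*bx+(.119+b[1])*ez+off*by+d
    zt=-(np.sin(t*f)*bx+np.cos(t*f)*ez); return p+depth*zt, np.c_[by,np.cross(zt,by),zt]
E
python3 - <<'E'
from h import *
p,R=pose(0)
goto(p+.10*ez,R)
print(servo_line(p+.02*ez,v=.12,force_limit=8)); print(servo_line(p,v=.05,force_limit=8))
s=state(); print(s['time'],s['tcp_pos'],p,s['contact_force'])
s,c=cap('wrist'); cv2.imwrite('pics/w6.png',c['frame'])
E
```

```text
False
False
11.3833 [ 0.51392614 -0.06411858  0.16522339] [ 0.51407196 -0.06411181  0.1655    ] [0.52151993 0.58245532 1.06630779]
```

View pics/w6.png

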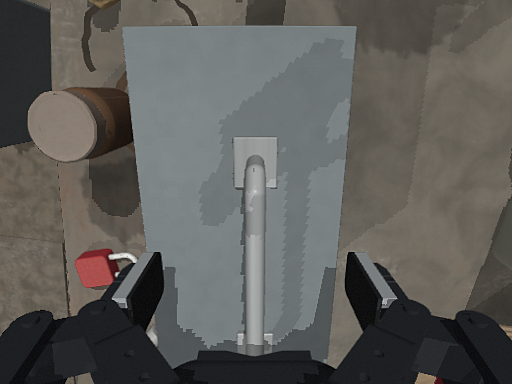

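The bar, at (255,250), sits centred between the pads at (148,280) and (365,280). I'll close on it and swing the lid a little way first.

Run:
```python
from h import *
set_gripper(0.0,50); s=state(); print(s['time'],s['gripper_width'],s['contact_force'],s['tcp_pos'])
for a in (3,6,9,12):
    p,R=pose(a); r=servo_line(p,v=.03,orientation=R,force_limit=30); s=state()
    print(a,r,np.round(s['contact_force'],1),np.round(s['tcp_pos']-p,4),s['gripper_width'])
    if r: break
s,c=cap('side'); cv2.imwrite('pics/s7.png',cv2.resize(c['frame'][120:320,180:340],None,fx=3,fy=3)); print(s['time'])
```

```text
12.1333 0.08327896545015319 [-0.16042554 -0.03607977  1.29920501] [ 0.5142712  -0.06410548  0.16560498]
3 False [-1.   0.2 -5.7] [-0.001  -0.0001 -0.0007] 0.08088538626076866
6 False [-2.2 -1.  -8.4] [-0.0012 -0.0001 -0.0006] 0.0781951571268841
9 False [-3.4 -0.7 -9.1] [-0.0013 -0.0001 -0.0005] 0.08076250544466484
12 False [-4.2 -0.9 -3.7] [-0.0005 -0.0001  0.0003] 0.0817593253538412
13.2417
```

View pics/s7.png

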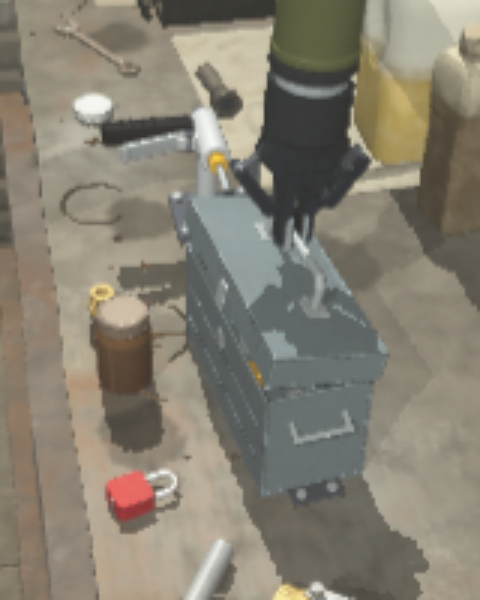

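The bar is gripped (width 0.08, about 7–9 mm). The lid is slightly raised at its front right edge, around (270,380), and forces are small. I'll go on to 45°.

Run:
```python
from h import *
for a in range(16,46,4):
    a=45 if a==44 else a
    p,R=pose(a); r=servo_line(p,v=.03,orientation=R,force_limit=25); s=state()
    print(a,r,np.round(s['contact_force'],1),np.round(s['tcp_pos']-p,4),s['gripper_width'])
    if r: break
hold(.5)
s,c=cap('side'); cv2.imwrite('pics/s8.png',cv2.resize(c['frame'][120:320,180:340],None,fx=3,fy=3)); np.save('s8.npy',cloud(s,c)); print(s['time'],s['contact_force'])
s,c=cap('top'); np.save('t8.npy',cloud(s,c)); cv2.imwrite('pics/t8.png',cv2.resize(c['frame'][140:260,150:350],None,fx=4,fy=4))
```

```text
16 False [-6.9 -2.   1.2] [-0.0007 -0.0001  0.0006] 0.08218184974504954
20 False [-7.1 -1.6  1.1] [-0.0009 -0.0001  0.0006] 0.07967460127041959
24 False [-6.6 -0.6  3.5] [-0.0007 -0.0001  0.001 ] 0.07957312429387363
28 False [-7.  -0.4  6.5] [-0.0004 -0.      0.0015] 0.07734307468829317
32 False [-6.9  0.2  7.3] [-0.0003 -0.0001  0.0016] 0.0799881150947737
36 False [-6.3 -0.1  8.9] [0.0004 0.     0.0019] 0.08351172835034293
40 False [-3.9 -0.4  5. ] [0.0011 0.0001 0.0015] 0.08074703610250775
45 False [-5.  -0.9  6.4] [0.0007 0.     0.0016] 0.08012703509770112
16.425 [-5.57729789 -0.16880708  6.32840576]
```

View pics/s8.png

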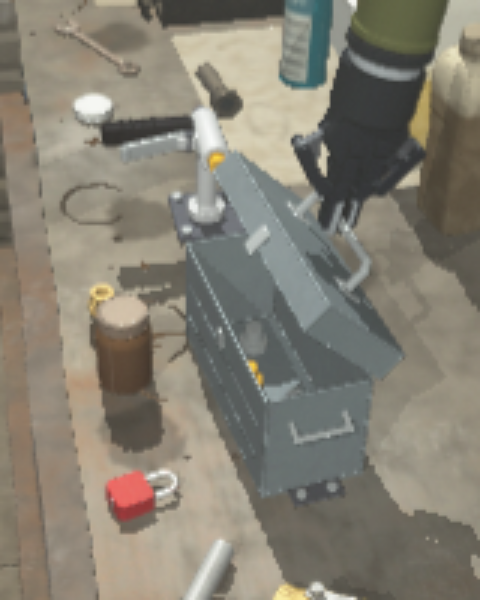

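View pics/t8.png

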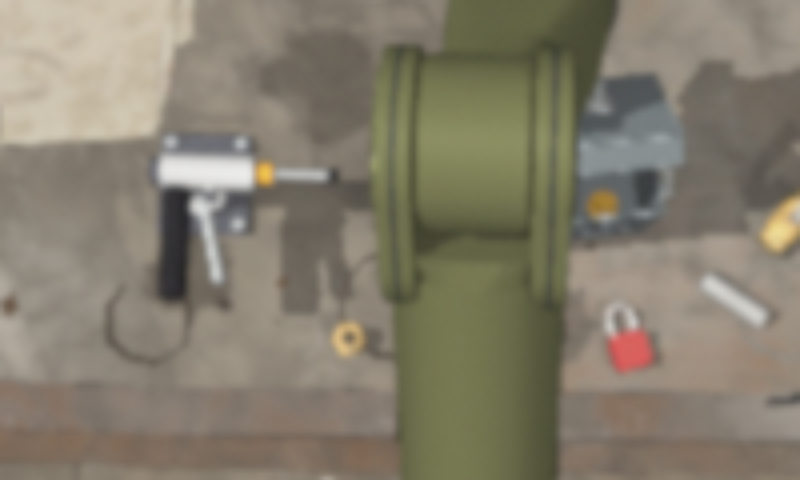

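The lid stands open, with its front edge ridge from (225,155) to (320,335). The fingers hold the bar at (345,215), the trigger is out, and the small things are in place. I'll measure the lid angle by fitting its planes.

Run:
```python
from h import *
for f in ('s8','t8'):
    W=np.load(f+'.npy'); B=np.array([.5159,-.079,0])+.0465*bx
    L=W-B; X=L@bx; Y=L@by; Z=W[...,2]-.119
    m=(abs(Y)<.125)&(Y<.12)&(X>-.12)&(X<.09)&(Z>.01)&(Z<.16)
    P=np.c_[X[m],Z[m]]; Ys=Y[m]; rng=np.random.default_rng(0)
    for k in range(3):
        best=(0,)
        for _ in range(2000):
            i,j=rng.integers(0,len(P),2); d=P[j]-P[i]; n=np.hypot(*d)
            if n<.015: continue
            nn=np.array([-d[1],d[0]])/n; inl=abs((P-P[i])@nn)<.0025
            if inl.sum()>best[0]: best=(inl.sum(),inl)
        Q=P[best[1]]; c=Q.mean(0); v=np.linalg.svd(Q-c,full_matrices=False)[2][0]; v=v*np.sign(v[0])
        print(f,len(Q),'slope deg (down towards back +)',np.degrees(np.arctan2(-v[1],v[0])),'dist from hinge',abs(c@np.array([-v[1],v[0]])),Q.min(0),Q.max(0))
        P=P[~best[1]]
```

```text
s8 784 slope deg (down towards back +) 44.04659539932318 dist from hinge 0.031998113787132056 [-0.05860555  0.02020686] [0.02297908 0.09945112]
s8 579 slope deg (down towards back +) -44.77234196057562 dist from hinge 0.10689975701670282 [-0.08114573  0.06949434] [0.00964175 0.15956745]
s8 203 slope deg (down towards back +) -42.9609492713723 dist from hinge 0.05164566639713289 [-0.03708143  0.03676334] [0.08235318 0.14784909]
t8 324 slope deg (down towards back +) 44.384875189959075 dist from hinge 0.03313557671610247 [-0.05858208  0.02465867] [0.02141845 0.10514191]
t8 147 slope deg (down towards back +) -45.43507578952131 dist from hinge 0.10840229561634429 [-0.07648934  0.07546948] [-0.05552905  0.09780821]
t8 23 slope deg (down towards back +) 25.941198951827257 dist from hinge 0.05216118605331936 [-0.06742542  0.05927627] [-0.00576229  0.0920799 ]
```

The lid is at 44–45°. Last check that it stays still, then I hand in.

Run:
```python
from h import *
hold(.5); s=state(); print(s['time'],abs(s['dq']).max(),s['contact_force'],s['gripper_width'])
print(close_job())
```

```text
17.025 0.0015229825333619097 [-4.84781122 -0.04627518  5.86943127] 0.08019629628485486
the job is handed in; nothing more can be done
None
```

The job is handed in, at about 17 s of the 54 s allowed: the trigger was squeezed and let go with the lid shut, and the lid is now held open at about 45°. No verdict is reported back, so what follows comes from my own measurements.

- **Trigger:** I straddled the gun's grip and trigger and closed the jaws to about 40 mm at 40 N. The wrist picture showed the lever parallel to the grip, so fully home. After I opened the jaws, it was back at its rest position.
- **Lid:** I gripped the handle bar and swung it along its arc. Plane fits to the side and top depth images put the lid at 44.0–45.4°.
- **Final hold:** the joints were still (at most 0.0015 rad/s) and the gripper was still closed on the bar. The force on the tool was about 5 N sideways and 6 N up.
- **Small things:** the jar, padlock, bush, nipple, valve and tape looked undisturbed in the last pictures I took. That was by eye; I did not measure their positions. In the last top view the arm hid the jar, but the side view showed it upright.

No checks failed or disagreed. The arm and gripper never pressed noticeably on anything.

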